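# Line up the offcuts by length on the sorting board

## Task

Sort the four loose wood offcuts onto the plywood sorting board in order of length: lay one on each of the four crosses, flat, centred on the cross and with its length along the cross's long line, the shortest on the cross at the end with the upright steel peg and the longest at the other end. Leave the jar of screws standing where it is.

Things in the scene. Friction and masses are not known exactly. Their poses are not given: they have to be found in the camera images.
- offcut_cube: the shortest offcut: a nearly cubic block of pale wood, 40 wide x 45 long x 38 mm high; as it is almost square it may lie either way, its sides parallel to the lines of the cross; at the start loose on a black rubber mat (top z = 0.012), in any of four places. Origin at the centre of its underside (midway of full length and width), y along its length, x across its width, z up
- offcut_wedge: the second shortest offcut: a small slat of pale wood, 30 wide x 83 long x 18 mm high, its -y end cut at a slant: the side at -x is only 57 mm long (y -16 to 41 mm); at the start loose on a black rubber mat (top z = 0.012), in any of four places. Origin at the centre of its underside (midway of full length and width), y along its length, x across its width, z up
- bench_block_c: the second longest offcut: a broad flat block of pale wood, 60 wide x 130 long x 20 mm high, its -y end cut at a slant: the side at -x is only 70 mm long (y -5 to 65 mm), so grip near y = 20 mm; at the start loose on a black rubber mat (top z = 0.012), in any of four places. Origin at the centre of its underside (midway of full length and width), y along its length, x across its width, z up
- offcut_strip: the longest offcut: a thin strip of red-brown wood, 22 wide x 160 long x 14 mm high; at the start loose on a black rubber mat (top z = 0.012), in any of four places. Origin at the centre of its underside (midway of full length and width), y along its length, x across its width, z up
- mark_a: First of the four marks on the sorting board: a flat dark inlaid cross, one line 150 mm long (its y axis, across the board), the other 36 mm (its x axis, along the row). Origin at the crossing, on the board's top, z up. The marks stand in a straight row 72 mm apart along the board's length, in the order a, b, c, d
- mark_b: Second of the four marks on the sorting board: a flat dark inlaid cross, one line 150 mm long (its y axis, across the board), the other 36 mm (its x axis, along the row). Origin at the crossing, on the board's top, z up. The board is fixed plywood, 310 x 165 mm, 12 mm thick, lying on the saw table (z = 0)
- mark_c: Third of the four marks on the sorting board: a flat dark inlaid cross, one line 150 mm long (its y axis, across the board), the other 36 mm (its x axis, along the row). Origin at the crossing, on the board's top, z up. The rip fence, a fixed bar along x at y = 0.125 to 0.186, 64 mm high, parts the offcuts (left) from the board (right): carry things over it
- mark_d: Last of the four marks on the sorting board: a flat dark inlaid cross, one line 150 mm long (its y axis, across the board), the other 36 mm (its x axis, along the row). Origin at the crossing, on the board's top, z up. 47 mm of board lies beyond each end mark
- end_peg: upright dark steel peg with a mushroom head, 24 mm across, 36 mm high, fixed in the board's left edge near one end, 32 mm beyond an end mark (mark_a or mark_d) along the row and 68 mm to its left. That end is the short end of the row; the other end has only a flush wooden plug. Origin at its foot, on the board's top
- jar_screws_a: bystander: a glass jar of screws with a dark lid, 62 mm across, 92 mm high, upright on the saw table (z = 0) beyond the offcuts. Origin at the centre of its underside. Beside it the thin saw blade stands at y = 0.275 from x = 0.65 on, 72 mm high, under a guard that begins at x = 0.8

How it is judged:
By the outcome, as a careful person would: the job done as asked, in the order asked, and still so for the second after the job is handed in, with the robot touching nothing.
It also fails if it takes over 93 s, if anything falls off the work surface, if the arm or the gripper's body presses on something with over 40 N, if the wrist force passes 120 N, or if a joint passes its speed limit or range.

## Robot

A 7-joint arm with a two-finger parallel gripper is mounted at the origin on a cart in front of the work surface, level with it; the furniture and walls round the work are solid. World frame = base frame: x ahead of the robot, y to its left, z up, the work surface at z = 0. Lengths are in m, angles in rad, forces in N, time in s.
With the tool pointing down it reaches from about 0.4 to 0.85 m from the base axis. Payload 10.4 kg.
Tool frame: the origin (TCP) lies midway between the tips of the shut fingers; the grasp point (between the pads) lies 19 mm behind it (manip.tcp_to_grasp is the distance from the TCP to the grasp point, in m); z points along the fingers, y is the line along which they close (so a half turn about z gives the same grasp; the last joint's range is limited). The gripper opens to 85 mm and grips with 20 to 120 N. Pads are 22 mm wide; open, the fingers measure 114 mm over their backs; the gripper's body (76 mm by 85 mm) begins 54 mm behind the grasp point. The pads swing forward as they close: fully open they stand 13 mm farther back than shut.
Start: joints at [1.277, 0.332, -0.065, 1.46, 0.022, 1.35, -0.088], TCP at [0.167, -0.602, 0.231] pointing down, gripper open.
Joint ranges: [-2.6, 2.6], [-0.5, 2.12], [-1.47, 1.34], [0.16, 2.42], [-1.27, 4.41], [0.06, 2.06], [-2.6, 2.6]. Speed limits (rad/s): [2.22, 2.22, 2.79, 2.79, 3.14, 3.14, 3.14].

## Interface

Orientations are given as a unit quaternion [x, y, z, w].
In Python, from workcell import manip gives the robot as it stands.
- The arm moves only by the shell command python3 -m jog 'ROWS' [FORCE]. ROWS is a JSON object of lists of equal length, an entry for each row: "offset": the shift along the world's x, y, z in m, a list of three; "yaw": the turn about the world's z in degrees; "jaw": the closure, from 0 (fully open) to 1 (shut). A call has 1 to 20 rows; each row shifts and turns the commanded pose from where the row before left it; what a row does not reach is not made up. A row lasts 1/12 s, in which the tool goes at most 41.7 mm and 7.16 degrees, less where a joint would pass 70% of its speed; a pose out of reach is approached as far as the arm can. A call is refused whole if a number of a shift passes 0.0417 or a number of a turn 7.16, either way. A call with a gripper value outside its range is refused whole. The fingers move at their own pace and stop on an object; FORCE is the grip in N (left out, the last holds). Time passes only in rows, so rows that do not move let the fingers close. It gives the time, the measured TCP pose, the force, the opening and the grip force at its end, in the units of the state.
- manip.get_obs(): the state, without advancing time (a new reading comes with each control period).
- manip.camera(name): name is "side" or "top" or "wrist"; returns a dict with "frame" (400x640x3 uint8, red, green, blue), "camera_matrix" (3x3 intrinsics, pixels), "eye" and "attitude" of the camera in the world; the wrist camera has in their place "hand_eye" (4x4, takes a point from camera to tool coordinates, whose origin is the TCP and whose axes are the flange's). Camera axes: x right, y up, looking along -z (the intrinsics and any distortion apply to the point x, -y, -z); pixel columns grow to the right and rows downward; lengths in m; the calibration is good to about 2 mm. A picture is of the moment at which its call begins: read the wrist's pose just before it. There is no depth.
- manip.hand_in(): hands the job in; it is judged then, once.
Trained networks look in a picture, given as the dict that the camera call returned (one of the last four; its "shot" number tells which), for a name from the list of things; names that differ only in an ending like _2 or _b are one class to them, and where a whole thing is asked for, a point or a joint stands for the part that bears it (a point fixed in the world has none). Each returns a list of dicts, best first, with "score" (0 to 1); they miss things now and then, are a little off and sometimes report something else, mostly with a low value. They report only what shows in the picture. A call takes as long as a camera call.
- manip.masks_of(picture, name): "region" (400x640 bool, what is visible of it).
- manip.tip_of(picture, name): "at" ([x, y, z] in m, in world coordinates, good to about 4 mm: a listed point, or the origin of a listed thing).
The state is a dict: "clock": time; "joint_pos": joint angles; "joint_velocities": joint speeds; "tau": joint torques, N m; "position": TCP position; "ee_rot": TCP orientation; "ft_force": force on the tool from outside, world axes, zero at the start; "torque": the same for the moment, N m; "grip_width": opening from 0.0 (shut) to 1.0 (fully open); "grasp_force": force on a finger pad.
Only numpy, scipy, OpenCV 4.12 (cv2) and the standard library are available. Lean on these libraries where they do the work, as an engineer would, in place of code of your own. Each camera call takes 0.05 s, during which the arm holds its last target. There are 200 camera calls.

## Working session

There is one attempt and no reset: what is moved stays moved. The work goes in short steps, Python scripts to look and compute and a shell command to move; the robot and the scene stay as the last step left them, time stands still between calls to the robot, and variables do not carry over. Pictures are saved under pics/ and viewed, at most 14 in all, crops included, and the job is handed in when it is done.

```bash
ls; mkdir -p pics; cat > h.py <<'E'
import numpy as np, cv2
from workcell import manip
from scipy.spatial.transform import Rotation as R
def rot(a):
    a=np.array(a,float)
    return a if a.shape==(3,3) else R.from_quat(a).as_matrix()
def shot(name):
    o=manip.get_obs(); p=manip.camera(name)
    if name=='wrist':
        T=np.eye(4);T[:3,:3]=rot(o['ee_rot']);T[:3,3]=o['position']
        M=T@np.array(p['hand_eye']); 
    else:
        M=np.eye(4);M[:3,:3]=rot(p['attitude']);M[:3,3]=p['eye']
    return p,M
def rays(p,M,uv):
    K=np.array(p['camera_matrix']); uv=np.atleast_2d(uv).astype(float)
    d=np.c_[(uv-K[[0,1],[2,2]])/K[[0,1],[0,1]],np.ones(len(uv))]
    d=d*[1,-1,-1]
    return d@M[:3,:3].T
def plane(p,M,uv,z):
    d=rays(p,M,uv); return M[:3,3]+d*((z-M[2,3])/d[:,2])[:,None]
def project(p,M,X):
    K=np.array(p['camera_matrix']); c=(np.atleast_2d(X)-M[:3,3])@M[:3,:3]*[1,-1,-1]
    q=c@K.T; return q[:,:2]/q[:,2:]
def save(p,n): cv2.imwrite('pics/'+n,p['frame'][:,:,::-1])
E
python3 - <<'E'
from h import *
np.set_printoptions(precision=4,suppress=True)
N=['offcut_cube','offcut_wedge','bench_block_c','offcut_strip','mark_a','mark_b','mark_c','mark_d','end_peg','jar_screws_a']
for c in ['top','side']:
    p,M=shot(c); save(p,c+'0.png'); print(c,[k for k in p],M[:3,3],np.array(p['camera_matrix']).ravel())
    for n in N:
        print(n,[(round(r['score'],2),np.round(r['at'],3)) for r in manip.tip_of(p,n)[:4]],[(round(r['score'],2),int(r['region'].sum())) for r in manip.masks_of(p,n)[:3]])
print(manip.get_obs()); print(manip.tcp_to_grasp)
E
```

```text
pics
top ['frame', 'camera_matrix', 'eye', 'attitude', 'shot'] [0.4724 0.1938 0.9058] [433.5432   0.     325.8566   0.     433.5432 201.2129   0.       0.
   1.    ]
offcut_cube [(0.9, array([0.452, 0.336, 0.014])), (0.46, array([ 0.659, -0.06 ,  0.017]))] [(0.65, 518)]
offcut_wedge [(0.57, array([0.45 , 0.254, 0.012]))] [(0.9, 530)]
bench_block_c [(0.74, array([0.447, 0.425, 0.015])), (0.2, array([ 0.514, -0.061,  0.01 ]))] [(0.71, 1752)]
offcut_strip [(0.68, array([0.612, 0.357, 0.011]))] [(0.6, 908)]
mark_a [(0.71, array([ 0.518, -0.062,  0.012])), (0.62, array([ 0.445, -0.06 ,  0.011])), (0.6, array([ 0.587, -0.056,  0.012])), (0.47, array([ 0.66 , -0.058,  0.013]))] [(0.68, 125), (0.62, 30), (0.52, 35)]
mark_b [(0.71, array([ 0.518, -0.062,  0.012])), (0.62, array([ 0.445, -0.06 ,  0.011])), (0.6, array([ 0.587, -0.056,  0.012])), (0.47, array([ 0.66 , -0.058,  0.013]))] [(0.68, 125), (0.62, 30), (0.52, 35)]
mark_c [(0.71, array([ 0.518, -0.062,  0.012])), (0.62, array([ 0.445, -0.06 ,  0.011])), (0.6, array([ 0.587, -0.056,  0.012])), (0.47, array([ 0.66 , -0.058,  0.013]))] [(
[... 1565 characters left out ...]
1, array([ 0.52 , -0.065,  0.012]))] [(0.53, 16)]
end_peg [(0.55, array([0.692, 0.011, 0.011]))] [(0.68, 97)]
jar_screws_a [(0.87, array([0.701, 0.225, 0.001]))] []
{'clock': 2.1, 'joint_pos': array([ 1.2774,  0.3322, -0.0647,  1.4601,  0.0216,  1.3499, -0.0885]), 'joint_velocities': array([ 0.0013,  0.0003,  0.0003, -0.001 ,  0.0012, -0.0005,  0.0005]), 'tau': array([ -0.0002, -62.5225,   0.049 , -39.1824,   0.0164,   0.0019,
        -0.    ]), 'position': array([ 0.1672, -0.6022,  0.2313]), 'ee_rot': array([0.9908, 0.135 , 0.    , 0.    ]), 'ft_force': array([ 0.4298, -0.6768,  0.4655]), 'torque': array([0.0362, 0.062 , 0.0317]), 'grasp_force': 0.0, 'grip_width': 0.9984790867365813}
0.0187
```

View pictures.

View pics/top0.png

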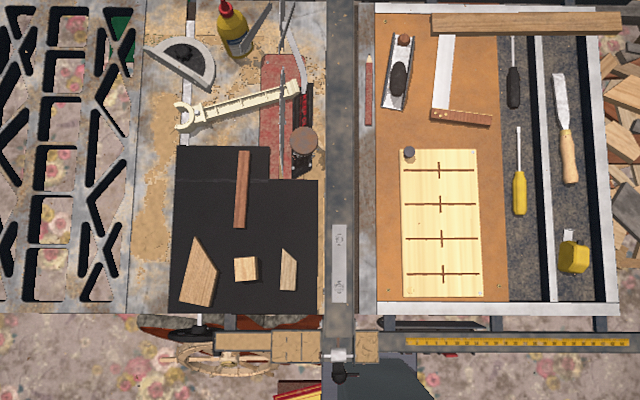

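View pics/side0.png

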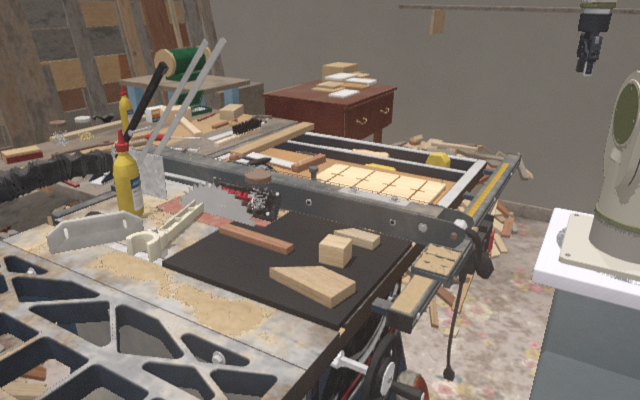

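The top view shows the strip at (241,190), the block at (199,272), the cube at (246,269) and the wedge at (289,270). The crosses are at (439,170), (440,204), (441,239) and (442,274), and the peg at (409,152) marks the far (+x) end as the short one. The side view agrees, with every offcut lying flat on the mat.

```bash
cat >> h.py <<'E'
SH={'offcut_cube':([(-20,-22.5),(20,-22.5),(20,22.5),(-20,22.5)],38),
'offcut_wedge':([(15,-41.5),(15,41.5),(-15,41.5),(-15,-16)],18),
'bench_block_c':([(30,-65),(30,65),(-30,65),(-30,-5)],20),
'offcut_strip':([(-11,-80),(11,-80),(11,80),(-11,80)],14)}
def sil(p,M,n,q):
    s,h=SH[n]; s=np.array(s)/1000; c,k=np.cos(q[2]),np.sin(q[2])
    xy=s@np.array([[c,k],[-k,c]])+q[:2]
    X=np.r_[np.c_[xy,np.full(4,q[3])],np.c_[xy,np.full(4,q[3]+h/1000)]]
    hull=cv2.convexHull(project(p,M,X).astype(np.float32))
    im=np.zeros((400,640),np.uint8); cv2.fillConvexPoly(im,np.round(hull*16).astype(int),255,cv2.LINE_AA,4)
    return im/255.
def fit(views,n,q0,fixz=None):
    # views: (p,M,mask); soft-mask IoU over the views
    from scipy.optimize import minimize
    f=lambda m:cv2.GaussianBlur(m.astype(np.float32),(0,0),1.0)
    ms=[f(m) for _,_,m in views]
    def cost(v):
        q=np.r_[v[:3],v[3] if fixz is None else fixz]; t=0
        for (p,M,_),m in zip(views,ms):
            r=f(sil(p,M,n,q)); t+=1-np.minimum(r,m).sum()/np.maximum(r,m).sum()
        return t/len(views)
    best=None
    for y in q0[2]:
        v=np.array([q0[0],q0[1],y,.012][:4 if fixz is None else 3])
        sx=np.vstack([v]+[v+d for d in np.diag([.008,.008,.15,.006][:len(v)])])
        r=minimize(cost,v,method='Nelder-Mead',options=dict(initial_simplex=sx,maxiter=250,xatol=1e-4,fatol=1e-4))
        if best is None or r.fun<best.fun: best=r
    return best.x,best.fun
def region(p,n,xy,z=.02,M=None):
    c=project(p,M,[[*xy,z]])[0]; best=None
    for r in manip.masks_of(p,n):
        ys,xs=np.nonzero(r['region'])
        if len(xs) and np.hypot(xs.mean()-c[0],ys.mean()-c[1])<25: return r['region']
E
python3 - <<'E'
from h import *
np.set_printoptions(precision=4,suppress=True)
q={'offcut_cube':(.452,.337),'offcut_wedge':(.450,.254),'bench_block_c':(.447,.427),'offcut_strip':(.614,.354)}
V=[shot('top'),shot('side')]
for n,xy in q.items():
    vs=[(p,M,m) for p,M in V for m in [region(p,n,xy,M=M)] if m is not None]
    ys=[np.pi/2,np.pi] if 'cube' in n else [-1.57,1.57]
    v,c=fit(vs,n,(*xy,ys)); print(n,len(vs),v,np.degrees(v[2]),'cost',c)
    if len(vs)==2: print('   per view',[ (fit([w],n,(*v[:2],[v[2]]),.012)) for w in vs])
# crosses in the top picture: dark on pale board
p,M=V[0]; g=cv2.cvtColor(p['frame'],cv2.COLOR_RGB2GRAY)
roi=np.zeros_like(g); roi[155:295,408:478]=1
d=((g<cv2.medianBlur(g,15).astype(int)-50)&(roi>0)).astype(np.uint8)
nn,l,s,c=cv2.connectedComponentsWithStats(d,connectivity=8)
C=[]
for i in range(1,nn):
    if s[i,4]<40: continue
    ys,xs=np.nonzero(l==i); X=plane(p,M,np.c_[xs,ys],.012)[:,:2]
    r=cv2.minAreaRect((X*1000).astype(np.float32)); dr=cv2.fitLine((X[np.abs(X[:,0]-np.median(X[:,0]))<.006]*1000).astype(np.float32),cv2.DIST_HUBER,0,.01,.01).ravel()
    print('cross',s[i,4],X.min(0),X.max(0),'rect',np.round(r[0],1),np.round(r[1],1),r[2],'dir',np.degrees(np.arctan2(dr[1],dr[0])))
E
```

```text
offcut_cube 2 [0.4522 0.3359 1.7548 0.0098] 100.54168185297128 cost 0.13316097855567932
   per view [(array([0.4518, 0.3349, 1.7643]), np.float64(0.16069328784942627)), (array([0.4521, 0.3356, 1.789 ]), np.float64(0.10748589038848877))]
offcut_wedge 2 [0.4523 0.2528 1.5071 0.0123] 86.35272552983896 cost 0.15306994318962097
   per view [(array([0.4525, 0.253 , 1.5193]), np.float64(0.11218297481536865)), (array([0.4535, 0.248 , 1.3487]), np.float64(0.1809251308441162))]
bench_block_c 2 [0.4467 0.4254 1.3716 0.0139] 78.5881251798972 cost 0.07020902633666992
   per view [(array([0.4463, 0.4262, 1.3823]), np.float64(0.0547139048576355)), (array([0.4486, 0.4234, 1.3683]), np.float64(0.0752946138381958))]
offcut_strip 2 [0.6149 0.3529 1.5196 0.0125] 87.0671889851741 cost 0.17989856004714966
   per view [(array([0.6133, 0.353 , 1.5432]), np.float64(0.13332223892211914)), (array([0.6182, 0.3501, 1.5143]), np.float64(0.2136254906654358))]
cross 200 [ 0.6429 -0.1327] [0.6773 0.0053] rect [659.5 -63.4] [135.4  33.9] 78.77941131591797 dir -89.22654
cross 169 [ 0.5709 -0.1342] [0.6046 0.0065] rect [588.8 -63.9] [ 33.  137.8] 13.282352447509766 dir -88.76862
cross 175 [ 0.5004 -0.1356] [0.5334 0.0078] rect [516.2 -64. ] [140.6  32.5] 78.52630615234375 dir -89.16219
cross 179 [ 0.4273 -0.1329] [0.4617 0.009 ] rect [444.5 -61.7] [ 33.6 139.3] 13.26278018951416 dir -89.13139
```

```bash
python3 -m jog '{"offset":[[0.022,0.032,0.008],[0.022,0.032,0.008],[0.022,0.032,0.008],[0.022,0.032,0.008],[0.022,0.032,0.008],[0.022,0.032,0.008],[0.022,0.032,0.008],[0.022,0.032,0.008],[0.022,0.032,0.008],[0.022,0.032,0.008],[0.022,0.032,0.008],[0.022,0.032,0.008],[0.022,0.032,0.008],[0.022,0.032,0.008],[0.022,0.032,0.008],[0.022,0.032,0.008],[0,0,0]],"yaw":[4.65,4.65,4.65,4.65,4.65,4.65,4.65,4.65,4.65,4.65,4.65,4.65,4.65,4.65,4.65,4.65,0],"jaw":[0,0,0,0,0,0,0,0,0,0,0,0,0,0,0,0,0]}'
python3 - <<'E'
from h import *
np.set_printoptions(precision=4,suppress=True)
o=manip.get_obs(); print(o['clock'],o['position'],R.from_quat(o['ee_rot']).as_matrix()[:,0],o['joint_pos'])
p,M=shot('wrist'); save(p,'w1.png'); print(np.array(p['hand_eye'])); print(p['camera_matrix'])
for r in manip.tip_of(p,'mark_a')[:5]: print(r['score'],np.array(r['at']))
E
```

```text
clock: 4.02
position: [0.5221, -0.0823, 0.3608]
ee_rot: [0.702, 0.712, 0.002, 0.0]
ft_force: [0.5, 1.3, 1.3]
grip_width: 0.999
grasp_force: 0.0
4.0167 [ 0.5221 -0.0823  0.3608] [-0.0134  0.9999  0.0027] [ 0.6699  0.128  -0.6602  1.4641  0.0755  1.5729  0.0274]
[[-0.0017  0.9635  0.2676  0.0682]
 [ 1.      0.0017  0.0001  0.0001]
 [-0.0004  0.2676 -0.9635 -0.143 ]
 [ 0.      0.      0.      1.    ]]
[[324.3883   0.     313.0151]
 [  0.     324.3883 197.2568]
 [  0.       0.       1.    ]]
0.84 [ 0.5168 -0.0624  0.0139]
0.84 [ 0.5863 -0.0556  0.009 ]
0.68 [ 0.4436 -0.0568  0.0125]
0.65 [ 0.6593 -0.0584  0.0163]
```

View pics/w1.png

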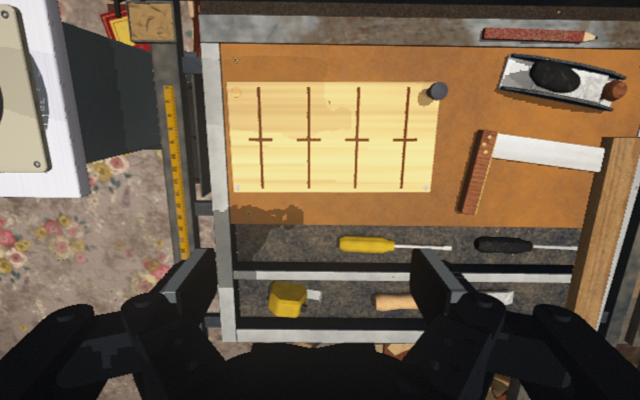

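The wrist view shows all four crosses, with crossings at about (260,139), (309,140), (357,140) and (405,140). The peg stands at the right (+x) end, at (437,91).

```bash
cat >> h.py <<'E'
def crosses(p,M,box,z=.012):
    g=cv2.cvtColor(p['frame'],cv2.COLOR_RGB2GRAY); u0,u1,v0,v1=box
    d=np.zeros_like(g); d[v0:v1,u0:u1]=(g<cv2.medianBlur(g,21).astype(int)-45)[v0:v1,u0:u1]
    n,l,s,c=cv2.connectedComponentsWithStats(d,connectivity=8); out=[]
    for i in range(1,n):
        if s[i,4]<60: continue
        ys,xs=np.nonzero(l==i); uv=np.c_[xs,ys]; X=plane(p,M,uv,z)
        if np.ptp(X[:,1])<.12: continue
        w=X[np.abs(X[:,0]-np.median(X[:,0]))<.006]
        a=np.polyfit(w[:,1],w[:,0],1); cy=(X[:,1].min()+X[:,1].max())/2
        sh=X[np.abs(X[:,0]-np.polyval(a,X[:,1]))>.006]
        cy2=sh[:,1].mean() if len(sh)>4 else cy
        ctr=np.array([np.polyval(a,cy2),cy2,z]); out.append((ctr,cy,np.degrees(np.arctan(a[0])),np.ptp(X[:,1])))
    return sorted(out,key=lambda t:t[0][0])
def tri(views):
    # views: (M eye, ray) -> least squares point
    A=np.zeros((3,3));b=np.zeros(3)
    for e,d in views:
        d=d/np.linalg.norm(d);P=np.eye(3)-np.outer(d,d);A+=P;b+=P@e
    return np.linalg.solve(A,b)
E
python3 - <<'E'
from h import *
np.set_printoptions(precision=4,suppress=True)
a=shot('wrist'); b=shot('top')
ca=crosses(*a,(229,434,82,192)); cb=crosses(*b,(401,480,150,296))
for c in (ca,cb):
    for t in c: print(t[0],'mid y %.4f skew %.2f len %.4f'%t[1:])
for s,t in zip(ca,cb): print('tri',tri([(a[1][:3,3],s[0]-a[1][:3,3]),(b[1][:3,3],t[0]-b[1][:3,3])]))
E
```

```text
[ 0.4442 -0.0603  0.012 ] mid y -0.0604 skew -0.47 len 0.1495
[ 0.5163 -0.0601  0.012 ] mid y -0.0604 skew -0.56 len 0.1495
[ 0.5883 -0.0587  0.012 ] mid y -0.0596 skew -0.60 len 0.1479
[ 0.6604 -0.0586  0.012 ] mid y -0.0595 skew -0.60 len 0.1479
[ 0.4443 -0.0618  0.012 ] mid y -0.0630 skew -0.67 len 0.1481
[ 0.516  -0.0608  0.012 ] mid y -0.0608 skew -0.59 len 0.1496
[ 0.5886 -0.0598  0.012 ] mid y -0.0607 skew -0.81 len 0.1471
[ 0.6603 -0.0593  0.012 ] mid y -0.0595 skew -0.68 len 0.1465
tri [ 0.4448 -0.06    0.0177]
tri [ 0.5161 -0.06    0.0146]
tri [ 0.5878 -0.0583  0.0171]
tri [ 0.6596 -0.0583  0.0152]
```

```bash
python3 -m jog '{"offset":[[0,0.04,-0.002],[0,0.04,-0.002],[0,0.04,-0.002],[0,0.04,-0.002],[0,0.04,-0.002],[0,0.04,-0.002],[0,0.04,-0.002],[0,0.04,-0.002],[0,0.04,-0.002],[0,0.04,-0.002],[0,0.04,-0.002],[0,0,0]],"yaw":[0,0,0,0,0,0,0,0,0,0,0,0],"jaw":[0,0,0,0,0,0,0,0,0,0,0,0]}'
python3 - <<'E'
from h import *
np.set_printoptions(precision=4,suppress=True)
o=manip.get_obs(); print(o['clock'],o['position'],o['joint_pos'])
q={'offcut_cube':(.452,.336,1.76),'offcut_wedge':(.452,.253,1.51),'bench_block_c':(.447,.425,1.37),'offcut_strip':(.614,.353,1.52)}
W=shot('wrist'); T=shot('top'); im=W[0]['frame'][:,:,::-1].copy()
for n,(x,y,a) in q.items():
    ms=[(p,M,region(p,n,(x,y),M=M)) for p,M in (W,T)]
    vs=[v for v in ms if v[2] is not None]; ys=[a] if 'cube' not in n else [1.45,1.57,1.7,1.85]
    for lab,w,z in (('both',vs,None),('last',vs[:1],.012)):
        v,c=fit(w,n,(x,y,ys),z); print(n,len(w),lab,v,'yaw %.1f'%np.degrees(v[2]),'cost %.3f'%c)
    k=sil(*W,n,np.r_[v[:3],.012])>.5
    cs,_=cv2.findContours(k.astype(np.uint8),0,1); cv2.drawContours(im,cs,-1,(0,255,0),1)
cv2.imwrite('pics/w2.png',im)
E
```

```text
clock: 5.22
position: [0.5158, 0.3564, 0.3353]
ee_rot: [0.705, 0.709, -0.001, -0.002]
ft_force: [-0.6, 0.8, 0.7]
grip_width: 0.999
grasp_force: 0.0
5.2167 [0.5158 0.3564 0.3353] [-0.0626  0.436  -0.8886  1.2391  0.3303  1.6154 -0.8815]
offcut_cube 1 both [ 0.4499  0.3335  1.6557 -0.0077] yaw 94.9 cost 0.023
offcut_cube 1 last [0.4529 0.3375 1.6387] yaw 93.9 cost 0.078
offcut_wedge 1 both [ 0.4607  0.2583  1.8643 -0.0343] yaw 106.8 cost 0.343
offcut_wedge 1 last [0.4628 0.2521 1.5293] yaw 87.6 cost 0.391
bench_block_c 1 both [ 0.4456  0.4263  1.3782 -0.0002] yaw 79.0 cost 0.017
bench_block_c 1 last [0.4482 0.4263 1.3808] yaw 79.1 cost 0.049
offcut_strip 2 both [0.6162 0.3525 1.5435 0.0052] yaw 88.4 cost 0.149
offcut_strip 1 last [0.6141 0.353  1.5254] yaw 87.4 cost 0.103
```

View pics/w2.png

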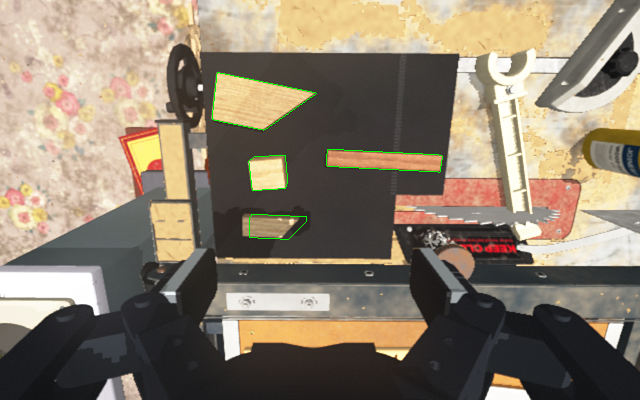

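The green outlines match the block, cube and strip. The wedge really lies at pixels (243–300, 213–238), about 7 px left of its outline, so I'll use the top-view fit for it (0.4525, 0.253). Strip first.

```bash
python3 -m jog '{"offset":[[0.0076,-0.0003,-0.0175],[0.0076,-0.0003,-0.0175],[0.0076,-0.0003,-0.0175],[0.0076,-0.0003,-0.0175],[0.0076,-0.0003,-0.0175],[0.0076,-0.0003,-0.0175],[0.0076,-0.0003,-0.0175],[0.0076,-0.0003,-0.0175],[0.0076,-0.0003,-0.0175],[0.0076,-0.0003,-0.0175],[0.0076,-0.0003,-0.0175],[0.0076,-0.0003,-0.0175],[0.0076,-0.0003,-0.0175],[0,0,0]],"yaw":[6.7,6.7,6.7,6.7,6.7,6.7,6.7,6.7,6.7,6.7,6.7,6.7,6.7,0],"jaw":[0.45,0.45,0.45,0.45,0.45,0.45,0.45,0.45,0.45,0.45,0.45,0.45,0.45,0.45]}'
python3 - <<'E'
from h import *
o=manip.get_obs(); print(o['position'],np.degrees(R.from_quat(o['ee_rot']).as_euler('zyx')),o['joint_pos'])
p,M=shot('wrist'); save(p,'w3.png'); print(o['grip_width'])
E
```

```text
clock: 6.88
position: [0.6185, 0.3432, 0.1056]
ee_rot: [0.024, 1.0, -0.002, -0.002]
ft_force: [1.0, -1.0, -0.2]
grip_width: 0.547
grasp_force: 0.0
[0.61846418 0.34323096 0.1056154 ] [-177.20302502   -0.22023044  179.82982137] [ 0.0375075   0.82640176 -1.01295336  1.31007056  0.68924082  1.37252407
  0.56818108]
0.5466632850950927
```

View pics/w3.png

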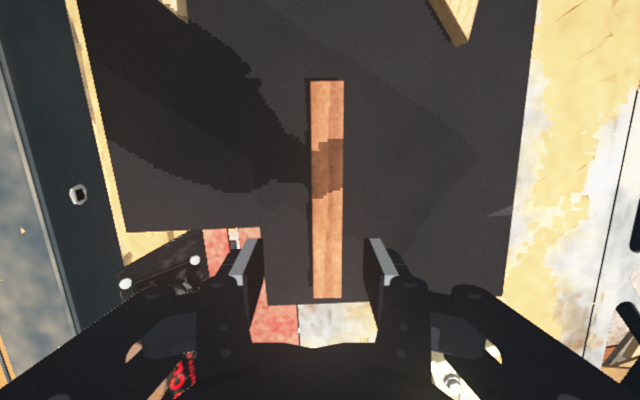

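The strip is fully visible at (310–343, 81) to (313–341, 298), lined up between the open fingers.

```bash
python3 - <<'E'
from h import *
np.set_printoptions(precision=4,suppress=True)
o=manip.get_obs(); p,M=shot('wrist'); print(o['position'])
c=plane(p,M,[[310,81],[343,81],[341,298],[313,298]],.026); print(c,c.mean(0))
d=(c[0]+c[1]-c[2]-c[3]); print(np.degrees(np.arctan2(d[1],d[0])),np.linalg.norm(d)/2)
m=manip.masks_of(p,'offcut_strip'); print([(r['score'],r['region'].sum()) for r in m])
if m: print(fit([(p,M,m[0]['region'])],'offcut_strip',(.614,.353,[1.53]),.012))
E
```

```text
[0.618  0.3443 0.1078]
[[0.5337 0.3473 0.026 ]
 [0.5349 0.3689 0.026 ]
 [0.696  0.3621 0.026 ]
 [0.6948 0.3401 0.026 ]] [0.6148 0.3546 0.026 ]
177.489359818331 0.16123018450923943
[(0.73, np.int64(6556))]
(array([0.6148, 0.3538, 1.5357]), np.float64(0.05883967876434326))
```

```bash
python3 -m jog '{"offset":[[0,0.002,-0.02],[0,0,-0.02],[0,0,-0.02],[0,0,0],[0,0,0],[0,0,0]],"yaw":[0,0,0,0,0,0],"jaw":[0.45,0.45,0.45,0.45,0.45,0.45]}'
```

```text
clock: 7.53
position: [0.6185, 0.3486, 0.0522]
ee_rot: [0.027, 1.0, 0.001, 0.001]
ft_force: [-0.1, -0.1, 1.0]
grip_width: 0.552
grasp_force: 0.0
```

```bash
python3 -m jog '{"offset":[[-0.004,0.005,-0.012],[0,0,-0.012],[0,0,-0.008],[0,0,0],[0,0,0]],"yaw":[0,0,0,0,0],"jaw":[0.45,0.45,0.45,0.45,0.45]}'
```

```text
clock: 7.95
position: [0.6137, 0.3525, 0.0169]
ee_rot: [0.026, 1.0, -0.0, -0.001]
ft_force: [0.3, -1.3, -0.2]
grip_width: 0.553
grasp_force: 0.0
```

```bash
python3 -m jog '{"offset":[[0.001,0.001,-0.002],[0,0,0],[0,0,0],[0,0,0],[0,0,0],[0,0,0]],"yaw":[0,0,0,0,0,0],"jaw":[0.45,1,1,1,1,1]}' 60
```

```text
clock: 8.45
position: [0.6153, 0.3541, 0.0164]
ee_rot: [0.026, 1.0, 0.0, 0.0]
ft_force: [0.1, 0.1, 3.2]
grip_width: 0.236
grasp_force: 61.2
```

```bash
python3 -m jog '{"offset":[[0,0,0.03],[0,0,0.04],[0,0,0.04],[0,0,0.04],[-0.0131,-0.0319,0],[-0.0131,-0.0319,0],[-0.0131,-0.0319,0],[-0.0131,-0.0319,0],[-0.0131,-0.0319,0],[-0.0131,-0.0319,0],[-0.0131,-0.0319,0],[-0.0131,-0.0319,0],[-0.0131,-0.0319,0],[-0.0131,-0.0319,0],[-0.0131,-0.0319,-0.01],[-0.0131,-0.0319,-0.02],[-0.0131,-0.0319,-0.03],[0,0,-0.02],[0,0,0]],"yaw":[0,0,0,0,-6.65,-6.65,-6.65,-6.65,-6.65,-6.65,-6.65,-6.65,-6.65,-6.65,-6.65,-6.65,-6.65,0,0],"jaw":[1,1,1,1,1,1,1,1,1,1,1,1,1,1,1,1,1,1,1]}'
python3 - <<'E'
from h import *
np.set_printoptions(precision=4,suppress=True)
def yaw(o): 
    x=rot(o['ee_rot'])[:,0]; return np.degrees(np.arctan2(x[1],x[0]))
o=manip.get_obs(); p,M=shot('wrist'); o2=manip.get_obs(); print(o['position'],yaw(o),o2['position'],yaw(o2),o['grip_width'])
save(p,'w4.png')
m=manip.masks_of(p,'offcut_strip'); print([(r['score'],r['region'].sum()) for r in m])
if m: print(fit([(p,M,m[0]['region'])],'offcut_strip',(o['position'][0],o['position'][1],[0.01]),o['position'][2]-.004))
E
```

```text
clock: 10.03
position: [0.4428, -0.0597, 0.0854]
ee_rot: [0.705, 0.709, -0.002, -0.002]
ft_force: [-0.8, 0.4, -0.6]
grip_width: 0.241
grasp_force: 60.7
[ 0.4428 -0.0597  0.0854] 90.35459793848517 [ 0.4445 -0.0579  0.0875] 90.57282616017734 0.24103257602313932
[(0.71, np.int64(13670))]
(array([ 0.4428, -0.0588,  0.0101]), np.float64(0.1881704330444336))
```

View pics/w4.png

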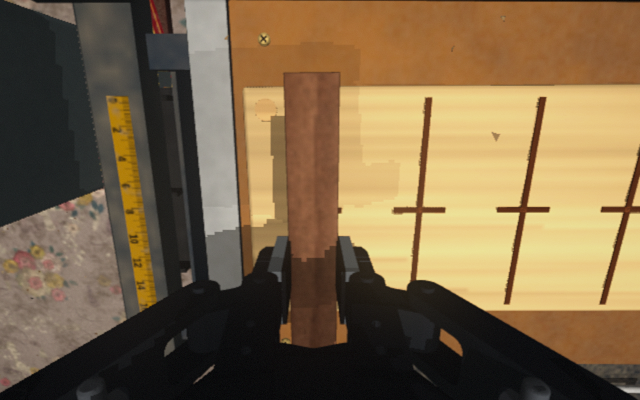

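```bash
python3 -m jog '{"offset":[[0,-0.0015,-0.03],[0,0,-0.02],[0,0,-0.008],[0,0,0],[0,0,0]],"yaw":[0,0,0,0,0],"jaw":[1,1,1,1,1]}'
python3 - <<'E'
from h import *
np.set_printoptions(precision=4,suppress=True)
o=manip.get_obs(); p,M=shot('wrist'); z=o['position'][2]
g=cv2.cvtColor(p['frame'],cv2.COLOR_RGB2HSV)
m=manip.masks_of(p,'offcut_strip'); r=m[0]['region']; v=np.nonzero(r.sum(1)>25)[0].min(); u=np.nonzero(r[v+3])[0]
e=plane(p,M,[[u.min(),v],[u.max(),v]],z+.010); print(o['position'],v,u.min(),u.max(),e, 'centre y',e[:,1].mean()-.08,'x',e[:,0].mean())
x=rot(o['ee_rot'])[:,0]; print(np.degrees(np.arctan2(x[1],x[0])))
E
```

```text
clock: 10.55
position: [0.4469, -0.0586, 0.0317]
ee_rot: [0.703, 0.711, 0.001, 0.0]
ft_force: [-0.3, -0.9, 0.7]
grip_width: 0.237
grasp_force: 60.7
[ 0.4469 -0.0586  0.0317] 73 284 339 [[0.4349 0.0221 0.0417]
 [0.4561 0.0223 0.0417]] centre y -0.05777902490970392 x 0.44550499473832417
90.67098137456966
```

```bash
python3 -m jog '{"offset":[[-0.002,-0.0025,-0.008],[0,0,-0.006],[0,0,0],[0,0,0]],"yaw":[0,0,0,0],"jaw":[1,1,1,1]}'
```

```text
clock: 10.98
position: [0.4439, -0.0623, 0.0163]
ee_rot: [0.704, 0.71, -0.0, 0.0]
ft_force: [0.3, 0.5, -0.5]
grip_width: 0.234
grasp_force: 60.8
```

```bash
python3 -m jog '{"offset":[[0,0.001,-0.001],[0,0,0],[0,0,0],[0,0,0],[0,0,0.02],[0,0,0.04],[0,0,0.04],[0,0,0.04],[0,0,0]],"yaw":[0,0,0,0,0,0,0,0,0],"jaw":[1,0.55,0.55,0.55,0.55,0.55,0.55,0.55,0.55]}'
cat >> h.py <<'E'
def yaw(o): 
    x=rot(o['ee_rot'])[:,0]; return np.degrees(np.arctan2(x[1],x[0]))
E
python3 - <<'E'
from h import *
np.set_printoptions(precision=4,suppress=True)
o=manip.get_obs(); W=shot('wrist'); print(o['position'],yaw(o))
for r in manip.masks_of(W[0],'offcut_strip')[:1]: print(fit([(*W,r['region'])],'offcut_strip',(.4445,-.0605,[.01]),.012))
for T in [shot('top')]:
  for r in manip.masks_of(T[0],'offcut_strip')[:1]: print(r['region'].sum(),fit([(*T,r['region'])],'offcut_strip',(.4445,-.0605,[.01]),.012))
E
```

```text
clock: 11.73
position: [0.4474, -0.0609, 0.162]
ee_rot: [0.703, 0.711, 0.002, 0.004]
ft_force: [1.1, 0.9, 0.7]
grip_width: 0.446
grasp_force: 0.0
[ 0.4474 -0.0609  0.162 ] 90.61003836023392
(array([ 0.4444, -0.0611,  0.0228]), np.float64(0.06959164142608643))
690 (array([ 0.4431, -0.0536, -0.0048]), np.float64(0.32782113552093506))
```

```bash
python3 -m jog '{"offset":[[-0.0013,0.0351,0],[-0.0013,0.0351,0],[-0.0013,0.0351,0],[-0.0013,0.0351,0],[-0.0013,0.0351,0],[-0.0013,0.0351,0],[-0.0013,0.0351,0],[-0.0013,0.0351,0],[-0.0013,0.0351,0],[-0.0013,0.0351,0],[-0.0013,0.0351,0],[-0.0013,0.0351,-0.01],[-0.0013,0.0351,-0.01],[-0.0013,0.0351,-0.02],[0,0,0],[0,0,0]],"yaw":[5.6,5.6,5.6,5.6,5.6,5.6,5.6,5.6,5.6,5.6,5.6,5.6,5.6,5.6,0,0],"jaw":[0,0,0,0,0,0,0,0,0,0,0,0,0,0,0,0]}'
python3 - <<'E'
from h import *
np.set_printoptions(precision=4,suppress=True)
o=manip.get_obs(); W=shot('wrist'); print(o['position'],yaw(o),o['grip_width']); p,M=W; im=p['frame'][:,:,::-1].copy()
for n,q in (('bench_block_c',(.4482,.4263,[1.38])),('offcut_cube',(.453,.337,[1.64])),('offcut_wedge',(.4525,.253,[1.51]))):
    m=region(p,n,q[:2],M=M)
    if m is None: print(n,'none'); continue
    v,c=fit([(p,M,m)],n,q,.012); print(n,v,np.degrees(v[2]),c)
    cs,_=cv2.findContours((sil(p,M,n,np.r_[v[:3],.012])>.5).astype(np.uint8),0,1); cv2.drawContours(im,cs,-1,(0,255,0),1)
cv2.imwrite('pics/w5.png',im)
E
```

```text
clock: 13.27
position: [0.4223, 0.432, 0.112]
ee_rot: [0.093, 0.996, -0.001, -0.003]
ft_force: [0.1, -0.4, 0.9]
grip_width: 1.0
grasp_force: 0.0
[0.4223 0.432  0.112 ] 169.27087993151167 0.9996025997954
bench_block_c [0.4481 0.4268 1.3893] 79.59908908671167 0.05475878715515137
offcut_cube [0.4519 0.3377 1.6707] 95.72190615786808 0.4896717071533203
offcut_wedge [0.4529 0.2528 1.4919] 85.48114832395115 0.17425322532653809
```

View pics/w5.png

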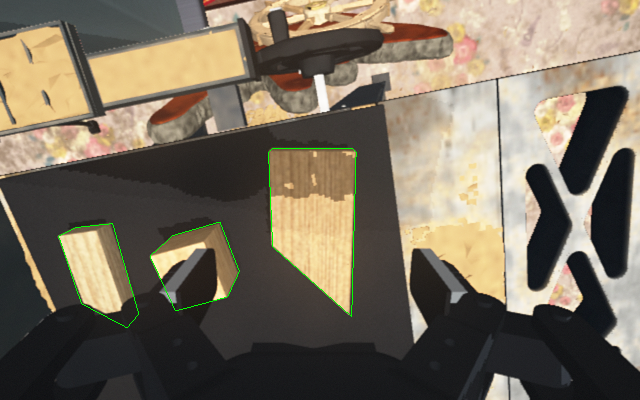

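The block's outline fits closely, with corners at (270,149), (355,150), (351,316) and (273,246). The left finger clears the cube.

```bash
python3 -m jog '{"offset":[[0.003,-0.001,-0.03],[0,0,-0.025],[0,0,-0.015],[0,0,0],[0,0,0]],"yaw":[0,0,0,0,0],"jaw":[0.08,0.08,0.08,0.08,0.08]}'
```

```text
clock: 13.88
position: [0.429, 0.4288, 0.0459]
ee_rot: [0.097, 0.995, -0.0, -0.0]
ft_force: [0.2, -0.6, -0.4]
grip_width: 0.919
grasp_force: 0.0
```

```bash
python3 -m jog '{"offset":[[0,0.0015,-0.017],[0,0,-0.017],[0,0,0],[0,0,0],[0,0,0],[0,0,0],[0,0,0],[0,0,0]],"yaw":[0.7,0,0,0,0,0,0,0],"jaw":[0.08,0.08,0.08,1,1,1,1,1]}' 70
```

```text
clock: 14.55
position: [0.4289, 0.4313, 0.0123]
ee_rot: [0.09, 0.996, 0.0, 0.0]
ft_force: [-0.9, -0.2, 5.3]
grip_width: 0.687
grasp_force: 76.3
```

```bash
python3 -m jog '{"offset":[[0,0,0.03],[0,0,0.04],[0,0,0.04],[0,0,0.03],[0.0062,-0.0337,0],[0.0062,-0.0337,0],[0.0062,-0.0337,0],[0.0062,-0.0337,0],[0.0062,-0.0337,0],[0.0062,-0.0337,0],[0.0062,-0.0337,0],[0.0062,-0.0337,0],[0.0062,-0.0337,0],[0.0062,-0.0337,0],[0.0062,-0.0337,0],[0.0062,-0.0337,-0.01],[0.0062,-0.0337,-0.02],[0.0062,-0.0337,-0.03],[0,0,-0.02],[0,0,0]],"yaw":[0,0,0,0,-5.65,-5.65,-5.65,-5.65,-5.65,-5.65,-5.65,-5.65,-5.65,-5.65,-5.65,-5.65,-5.65,-5.65,0,0],"jaw":[1,1,1,1,1,1,1,1,1,1,1,1,1,1,1,1,1,1,1,1]}'
python3 - <<'E'
from h import *
np.set_printoptions(precision=4,suppress=True)
o=manip.get_obs(); W=shot('wrist'); p,M=W; print(o['position'],yaw(o)); save(p,'w6.png')
z=o['position'][2]
for r in manip.masks_of(p,'bench_block_c')[:2]:
    m=r['region']; print(r['score'],m.sum())
    vs=np.nonzero(m.sum(1)>25)[0]; v=vs.min()+2; u=np.nonzero(m[v])[0]; e=plane(p,M,[[u.min(),vs.min()],[u.max(),vs.min()]],z+.020); print(vs.min(),u.min(),u.max(),e,'cy',e[:,1].mean()-.065)
E
```

```text
clock: 16.22
position: [0.5125, -0.0401, 0.0704]
ee_rot: [0.705, 0.709, -0.002, -0.002]
ft_force: [-0.8, 1.1, -1.0]
grip_width: 0.682
grasp_force: 75.7
[ 0.5125 -0.0401  0.0704] 90.34379209418157
0.59 26115
159 244 383 [[0.4861 0.0088 0.0904]
 [0.5391 0.0091 0.0904]] cy -0.056022586568883245
0.47 1521
241 509 563 [[ 0.5924 -0.0242  0.0904]
 [ 0.6143 -0.024   0.0904]] cy -0.08911869127346334
```

View pics/w6.png

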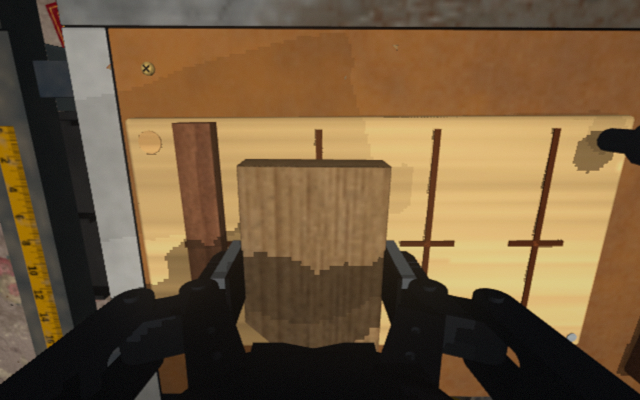

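The block hangs straight in the fingers, with its top end edge at row 167 and columns 238–390. The strip lies on its cross at the left.

```bash
python3 -m jog '{"offset":[[0,0,-0.025],[0,0,-0.015],[0,0,0],[0,0,0],[0,0,0]],"yaw":[0,0,0,0,0],"jaw":[1,1,1,1,1]}'
python3 - <<'E'
from h import *
o=manip.get_obs(); p,M=shot('wrist'); z=o['position'][2]; print(o['position'],yaw(o))
g=cv2.cvtColor(p['frame'],cv2.COLOR_RGB2GRAY).astype(int); m=manip.masks_of(p,'bench_block_c')[0]['region']
v=np.nonzero(m.sum(1)>25)[0].min(); print('mask top',v,[ (r,int(g[r,260:370].mean())) for r in range(v-3,v+16)])
for r in (v,v+5,v+8,v+11): print(r,plane(p,M,[[315,r]],z+.0197)[0][1]-.065)
E
```

```text
clock: 16.73
position: [0.5161, -0.0372, 0.036]
ee_rot: [0.703, 0.711, 0.001, 0.001]
ft_force: [-0.5, 0.0, -0.3]
grip_width: 0.684
grasp_force: 75.8
[ 0.51608441 -0.03722628  0.03596382] 90.65021170839661
mask top 159 [(156, 169), (157, 170), (158, 161), (159, 110), (160, 65), (161, 63), (162, 66), (163, 67), (164, 68), (165, 71), (166, 77), (167, 97), (168, 118), (169, 120), (170, 120), (171, 120), (172, 120), (173, 120), (174, 120)]
159 -0.053138029943768816
164 -0.05506533491385703
167 -0.05622944295622119
170 -0.05739939814639064
```

```bash
python3 -m jog '{"offset":[[0,-0.004,-0.01],[0,0,-0.008],[0,0,-0.005],[0,0,0],[0,0,0]],"yaw":[0,0,0,0,0],"jaw":[1,1,1,1,1]}'
```

```text
clock: 17.25
position: [0.5147, -0.043, 0.0122]
ee_rot: [0.704, 0.71, -0.001, 0.0]
ft_force: [-12.9, -3.8, 28.6]
grip_width: 0.684
grasp_force: 79.3
```

```bash
python3 -m jog '{"offset":[[0.001,0.0018,0.0012],[0,0,0],[0,0,0],[0,0,0],[0,0,0],[0,0,0],[0,0,0.02],[0,0,0.04],[0,0,0.04],[0,0,0.04],[0,0,0]],"yaw":[0,0,0,0,0,0,0,0,0,0,0],"jaw":[1,1,0.2,0.2,0.2,0.2,0.2,0.2,0.2,0.2,0.2]}'
python3 - <<'E'
from h import *
np.set_printoptions(precision=4,suppress=True)
o=manip.get_obs(); W=shot('wrist'); p,M=W; print(o['position'],yaw(o),o['grip_width'])
for n,q in (('bench_block_c',(.516,-.0605,[.01])),('offcut_strip',(.4445,-.0605,[.01]))):
    m=region(p,n,q[:2],M=M)
    if m is not None: print(n,fit([(p,M,m)],n,q,.012))
save(p,'w7.png')
E
```

```text
clock: 18.17
position: [0.5195, -0.0397, 0.1592]
ee_rot: [0.703, 0.711, 0.003, 0.004]
ft_force: [0.9, 0.2, -0.1]
grip_width: 0.798
grasp_force: 0.0
[ 0.5195 -0.0397  0.1592] 90.59733044860712 0.7975429433204128
bench_block_c (array([ 0.5164, -0.0594,  0.0051]), np.float64(0.05202317237854004))
offcut_strip (array([ 0.4444, -0.0614,  0.0187]), np.float64(0.2596505284309387))
```

```bash
python3 -m jog '{"offset":[[-0.0067,0.0377,0],[-0.0067,0.0377,0],[-0.0067,0.0377,0],[-0.0067,0.0377,0],[-0.0067,0.0377,0],[-0.0067,0.0377,0],[-0.0067,0.0377,0],[-0.0067,0.0377,0],[-0.0067,0.0377,-0.01],[-0.0067,0.0377,-0.02],[0,0,-0.02],[0,0,0],[0,0,0]],"yaw":[0.4,0.4,0.4,0.4,0.4,0.4,0.4,0.4,0.4,0.4,0,0,0],"jaw":[0.15,0.15,0.15,0.15,0.15,0.15,0.15,0.15,0.15,0.15,0.15,0.15,0.15]}'
python3 - <<'E'
from h import *
np.set_printoptions(precision=4,suppress=True)
o=manip.get_obs(); W=shot('wrist'); p,M=W; print(o['position'],yaw(o),o['grip_width']); im=p['frame'][:,:,::-1].copy()
for n,q in (('offcut_cube',(.453,.337,[1.55,1.64,1.75])),('offcut_wedge',(.4525,.253,[1.51]))):
    m=region(p,n,q[:2],M=M)
    if m is None: print(n,'none'); continue
    v,c=fit([(p,M,m)],n,q,.012); print(n,v,np.degrees(v[2]),c)
    cs,_=cv2.findContours((sil(p,M,n,np.r_[v[:3],.012])>.5).astype(np.uint8),0,1); cv2.drawContours(im,cs,-1,(0,255,0),1)
cv2.imwrite('pics/w8.png',im)
E
```

```text
clock: 19.4
position: [0.4479, 0.3347, 0.101]
ee_rot: [0.678, 0.735, -0.002, -0.001]
ft_force: [0.7, -0.1, -0.3]
grip_width: 0.849
grasp_force: 0.0
[0.4479 0.3347 0.101 ] 94.63183355983116 0.8485189114746536
offcut_cube [0.4522 0.3376 1.6683] 95.58566778775275 0.04664236307144165
offcut_wedge [0.4526 0.2529 1.5319] 87.77316971021799 0.0859021544456482
```

View pics/w8.png

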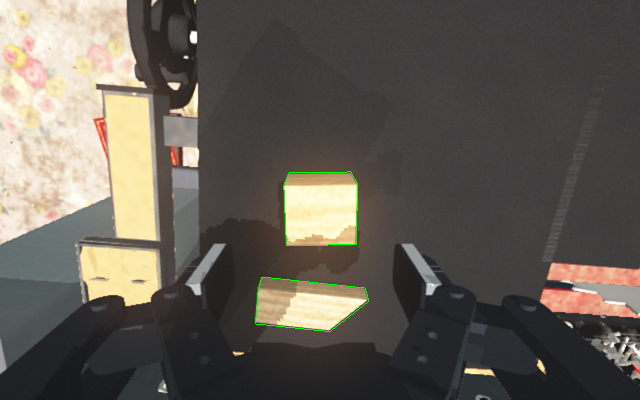

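Both outlines fit: the cube at (285–357, 173–245) and the wedge at (257–368, 277–332).

```bash
python3 -m jog '{"offset":[[0.001,0.001,-0.025],[0,0,-0.02],[0,0,0],[0,0,0],[0,0,0]],"yaw":[1,0,0,0,0],"jaw":[0.15,0.15,0.15,0.15,0.15]}'
```

```text
clock: 19.97
position: [0.451, 0.3365, 0.0595]
ee_rot: [0.672, 0.74, 0.001, 0.0]
ft_force: [1.2, 0.7, -0.5]
grip_width: 0.853
grasp_force: 0.0
```

```bash
python3 -m jog '{"offset":[[0.001,0.001,-0.018],[0,0,-0.015],[0,0,-0.01],[0,0,0],[0,0,0],[0,0,0],[0,0,0],[0,0,0],[0,0,0]],"yaw":[0,0,0,0,0,0,0,0,0],"jaw":[0.15,0.15,0.15,0.15,1,1,1,1,1]}' 60
```

```text
clock: 20.72
position: [0.4516, 0.338, 0.0159]
ee_rot: [0.672, 0.741, 0.001, 0.0]
ft_force: [-1.0, -0.5, 5.9]
grip_width: 0.518
grasp_force: 61.6
```

```bash
python3 -m jog '{"offset":[[0,0,0.03],[0,0,0.04],[0,0,0.04],[0,0,0.02],[0.0174,-0.0331,0],[0.0174,-0.0331,0],[0.0174,-0.0331,0],[0.0174,-0.0331,0],[0.0174,-0.0331,0],[0.0174,-0.0331,0],[0.0174,-0.0331,0],[0.0174,-0.0331,0],[0.0174,-0.0331,0],[0.0174,-0.0331,0],[0.0174,-0.0331,-0.02],[0.0174,-0.0331,-0.03],[0,0,-0.02],[0,0,0],[0,0,0]],"yaw":[0,0,0,0,-0.42,-0.42,-0.42,-0.42,-0.42,-0.42,-0.42,-0.42,-0.42,-0.42,-0.42,-0.42,0,0,0],"jaw":[1,1,1,1,1,1,1,1,1,1,1,1,1,1,1,1,1,1,1]}'
python3 - <<'E'
from h import *
np.set_printoptions(precision=4,suppress=True)
o=manip.get_obs(); W=shot('wrist'); p,M=W; print(o['position'],yaw(o)); save(p,'w9.png')
z=o['position'][2]-.0035
m=region(p,'offcut_cube',o['position'][:2],z+.02,M=M)
if m is not None: print(fit([(p,M,m)],'offcut_cube',(*o['position'][:2],[1.57]),z))
E
```

```text
clock: 22.3
position: [0.6566, -0.0544, 0.0786]
ee_rot: [0.704, 0.71, -0.0, -0.001]
ft_force: [0.0, 0.9, 0.7]
grip_width: 0.515
grasp_force: 61.3
[ 0.6566 -0.0544  0.0786] 90.54686392462608
(array([ 0.657 , -0.0546,  1.5794]), np.float64(0.04291939735412598))
```

```bash
python3 -m jog '{"offset":[[0.002,-0.003,-0.025],[0,0,-0.02],[0,0,0],[0,0,0],[0,0,0]],"yaw":[0,0,0,0,0],"jaw":[1,1,1,1,1]}'
```

```text
clock: 22.82
position: [0.6604, -0.0569, 0.0366]
ee_rot: [0.703, 0.711, 0.001, 0.001]
ft_force: [-0.4, -0.9, -0.3]
grip_width: 0.52
grasp_force: 61.3
```

```bash
python3 -m jog '{"offset":[[0,-0.0015,-0.012],[0,0,-0.0075],[0,0,0],[0,0,0],[0,0,0]],"yaw":[0,0,0,0,0],"jaw":[1,1,1,1,1]}'
```

```text
clock: 23.23
position: [0.6601, -0.0595, 0.0151]
ee_rot: [0.704, 0.71, 0.001, 0.001]
ft_force: [2.7, 0.1, 3.2]
grip_width: 0.517
grasp_force: 63.5
```

```bash
python3 -m jog '{"offset":[[0,0,0],[0,0,0],[0,0,0],[0,0,0],[0,0,0.02],[0,0,0.04],[0,0,0.04],[0,0,0.04],[0,0,0]],"yaw":[0,0,0,0,0,0,0,0,0],"jaw":[0.3,0.3,0.3,0.3,0.3,0.3,0.3,0.3,0.3]}'
python3 - <<'E'
from h import *
np.set_printoptions(precision=4,suppress=True)
o=manip.get_obs(); W=shot('wrist'); p,M=W; print(o['position'],yaw(o),o['grip_width'])
m=region(p,'offcut_cube',(.66,-.059),M=M)
if m is not None: print(fit([(p,M,m)],'offcut_cube',(.66,-.059,[1.58]),.012))
E
```

```text
clock: 23.98
position: [0.6627, -0.0585, 0.1634]
ee_rot: [0.704, 0.71, 0.004, 0.004]
ft_force: [1.1, 0.1, 0.7]
grip_width: 0.703
grasp_force: 0.0
[ 0.6627 -0.0585  0.1634] 90.5278516942423 0.7031702564734441
(array([ 0.6603, -0.06  ,  1.6005]), np.float64(0.06566524505615234))
```

```bash
python3 -m jog '{"offset":[[-0.0171,0.024,0],[-0.0171,0.024,0],[-0.0171,0.024,0],[-0.0171,0.024,0],[-0.0171,0.024,0],[-0.0171,0.024,0],[-0.0171,0.024,0],[-0.0171,0.024,0],[-0.0171,0.024,0],[-0.0171,0.024,0],[-0.0171,0.024,0],[-0.0171,0.024,-0.02],[-0.0171,0.024,-0.02],[0,0,-0.02],[0,0,0],[0,0,0]],"yaw":[6.7,6.7,6.7,6.7,6.7,6.7,6.7,6.7,6.7,6.7,6.7,6.7,6.7,0,0,0],"jaw":[0.4,0.4,0.4,0.4,0.4,0.4,0.4,0.4,0.4,0.4,0.4,0.4,0.4,0.4,0.4,0.4]}'
python3 - <<'E'
from h import *
np.set_printoptions(precision=4,suppress=True)
o=manip.get_obs(); W=shot('wrist'); p,M=W; print(o['position'],yaw(o),o['grip_width']); im=p['frame'][:,:,::-1].copy()
n,q=('offcut_wedge',(.4526,.253,[1.53])); m=region(p,n,q[:2],M=M)
if m is not None:
    v,c=fit([(p,M,m)],n,q,.012); print(n,v,np.degrees(v[2]),c)
    cs,_=cv2.findContours((sil(p,M,n,np.r_[v[:3],.012])>.5).astype(np.uint8),0,1); cv2.drawContours(im,cs,-1,(0,255,0),1)
cv2.imwrite('pics/w10.png',im)
E
```

```text
clock: 25.42
position: [0.4363, 0.2519, 0.0936]
ee_rot: [0.021, 1.0, -0.0, -0.001]
ft_force: [0.7, -0.3, 0.7]
grip_width: 0.6
grasp_force: 0.0
[0.4363 0.2519 0.0936] 177.60264840507529 0.6002936379582234
offcut_wedge [0.4531 0.2541 1.5473] 88.65095639975522 0.06644982099533081
```

View pics/w10.png

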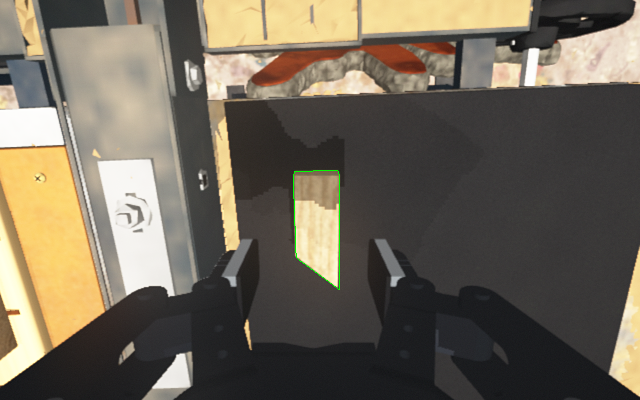

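The outline fits the wedge, with corners at (294,171), (340,171), (340,289) and (296,257). It lies between the open fingers.

```bash
python3 -m jog '{"offset":[[0.001,0.001,-0.025],[0,0,-0.02],[0,0,0],[0,0,0],[0,0,0]],"yaw":[0.6,0,0,0,0],"jaw":[0.4,0.4,0.4,0.4,0.4]}'
```

```text
clock: 25.93
position: [0.439, 0.2538, 0.0512]
ee_rot: [0.016, 1.0, 0.0, 0.001]
ft_force: [1.4, -0.2, 0.2]
grip_width: 0.598
grasp_force: 0.0
```

```bash
python3 -m jog '{"offset":[[0.0015,0,-0.018],[0,0,-0.012],[0,0,-0.006],[0,0,0],[0,0,0],[0,0,0],[0,0,0],[0,0,0],[0,0,0]],"yaw":[0,0,0,0,0,0,0,0,0],"jaw":[0.4,0.4,0.4,0.4,1,1,1,1,1]}' 60
```

```text
clock: 26.68
position: [0.44, 0.2542, 0.0147]
ee_rot: [0.015, 1.0, 0.0, 0.001]
ft_force: [-1.9, -0.3, 6.8]
grip_width: 0.332
grasp_force: 60.2
```

```bash
python3 -m jog '{"offset":[[0,0,0.03],[0,0,0.04],[0,0,0.04],[0,0,0.02],[0.0114,-0.0231,0],[0.0114,-0.0231,0],[0.0114,-0.0231,0],[0.0114,-0.0231,0],[0.0114,-0.0231,0],[0.0114,-0.0231,0],[0.0114,-0.0231,0],[0.0114,-0.0231,0],[0.0114,-0.0231,0],[0.0114,-0.0231,0],[0.0114,-0.0231,0],[0.0114,-0.0231,-0.01],[0.0114,-0.0231,-0.02],[0,0,-0.02],[0,0,0],[0,0,0]],"yaw":[0,0,0,0,-6.75,-6.75,-6.75,-6.75,-6.75,-6.75,-6.75,-6.75,-6.75,-6.75,-6.75,-6.75,-6.75,0,0,0],"jaw":[1,1,1,1,1,1,1,1,1,1,1,1,1,1,1,1,1,1,1,1]}'
python3 - <<'E'
from h import *
np.set_printoptions(precision=4,suppress=True)
o=manip.get_obs(); W=shot('wrist'); p,M=W; print(o['position'],yaw(o)); save(p,'w11.png')
g=cv2.cvtColor(p['frame'],cv2.COLOR_RGB2GRAY).astype(int); z=o['position'][2]-.0027
for r in manip.masks_of(p,'offcut_wedge')[:2]:
    m=r['region']; v=np.nonzero(m.sum(1)>15)[0].min(); u=np.nonzero(m[v+6])[0]; print(r['score'],m.sum(),v,u.min(),u.max())
    print([(k,int(g[k,u.min()+5:u.max()-5].mean())) for k in range(v-3,v+14)])
    for k in range(v,v+12,3): print(k,plane(p,M,[[(u.min()+u.max())/2,k]],z+.018)[0][:2]-[0,.0415])
E
```

```text
clock: 28.35
position: [0.5871, -0.0458, 0.0936]
ee_rot: [0.704, 0.711, -0.0, -0.001]
ft_force: [-0.1, 1.0, 0.7]
grip_width: 0.331
grasp_force: 59.5
[ 0.5871 -0.0458  0.0936] 90.57374044739156
0.79 9620 195 280 348
[(192, 180), (193, 174), (194, 139), (195, 99), (196, 74), (197, 74), (198, 77), (199, 78), (200, 78), (201, 79), (202, 80), (203, 80), (204, 83), (205, 94), (206, 119), (207, 136), (208, 137)]
195 [ 0.5873 -0.0537]
198 [ 0.5873 -0.055 ]
201 [ 0.5873 -0.0562]
204 [ 0.5873 -0.0575]
```

View pics/w11.png

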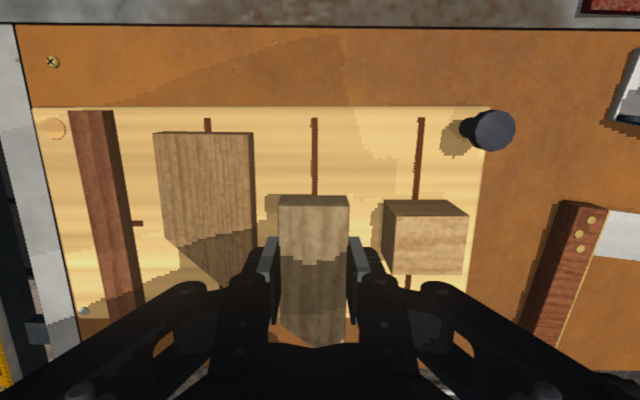

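The wedge is held straight, its top edge at row 205 and columns 280–348, above the third cross. Strip, block and cube lie on their crosses, and the peg at (490,130) is beyond the cube.

```bash
python3 -m jog '{"offset":[[0,0,-0.025],[0,0,-0.02],[0,0,-0.015],[0,0,0],[0,0,0],[0,0,0]],"yaw":[0,0,0,0,0,0],"jaw":[1,1,1,1,1,1]}'
```

```text
clock: 28.95
position: [0.5887, -0.0462, 0.0352]
ee_rot: [0.704, 0.71, 0.001, 0.001]
ft_force: [0.6, -0.5, -0.4]
grip_width: 0.331
grasp_force: 59.5
```

```bash
python3 -m jog '{"offset":[[0,-0.0005,-0.012],[0,0,-0.007],[0,0,0],[0,0,0],[0,0,0]],"yaw":[0,0,0,0,0],"jaw":[1,1,1,1,1]}'
```

```text
clock: 29.37
position: [0.5876, -0.0471, 0.0146]
ee_rot: [0.704, 0.71, -0.0, -0.0]
ft_force: [-0.4, -0.8, -0.7]
grip_width: 0.333
grasp_force: 62.0
```

```bash
python3 -m jog '{"offset":[[0,0,-0.0005],[0,0,0],[0,0,0],[0,0,0],[0,0,0],[0,0,0.02],[0,0,0.04],[0,0,0.04],[0,0,0.04],[0,0,0.04],[0,-0.03,0.03],[0,-0.03,0],[0,0,0],[0,0,0]],"yaw":[0,0,0,0,0,0,0,0,0,0,0,0,0,0],"jaw":[1,0.48,0.48,0.48,0.48,0.48,0.48,0.48,0.48,0.48,0.48,0.48,0.48,0.48]}'
python3 - <<'E'
from h import *
np.set_printoptions(precision=4,suppress=True)
o=manip.get_obs(); W=shot('wrist'); p,M=W; print(o['position'],yaw(o)); im=p['frame'][:,:,::-1].copy()
for n,q in (('offcut_strip',(.4445,-.0605,[.01])),('bench_block_c',(.5163,-.0605,[.01])),('offcut_wedge',(.5883,-.0595,[.01])),('offcut_cube',(.6603,-.059,[1.58]))):
    m=region(p,n,q[:2],M=M)
    if m is None: print(n,'none'); continue
    v,c=fit([(p,M,m)],n,q,.012); print(n,v,'yaw %.1f'%np.degrees(v[2]),c,'err mm',1000*(v[:2]-q[:2]))
    cs,_=cv2.findContours((sil(p,M,n,np.r_[v[:3],.012])>.5).astype(np.uint8),0,1); cv2.drawContours(im,cs,-1,(0,255,0),1)
T=shot('top'); print('jar',[r['at'] for r in manip.tip_of(T[0],'jar_screws_a')[:1]])
cv2.imwrite('pics/w12.png',im)
E
```

```text
clock: 30.53
position: [0.5876, -0.109, 0.2236]
ee_rot: [0.706, 0.709, -0.0, 0.0]
ft_force: [0.4, 0.6, -0.6]
grip_width: 0.519
grasp_force: 0.0
[ 0.5876 -0.109   0.2236] 90.24851308164618
offcut_strip [ 0.4444 -0.0611  0.0183] yaw 1.1 0.05140179395675659 err mm [-0.1314 -0.6198]
bench_block_c [ 0.5164 -0.0592 -0.0158] yaw -0.9 0.03844326734542847 err mm [0.077  1.2767]
offcut_wedge [ 0.5885 -0.0596  0.0011] yaw 0.1 0.06124454736709595 err mm [ 0.1574 -0.0578]
offcut_cube [ 0.6598 -0.0604  1.5728] yaw 90.1 0.057622313499450684 err mm [-0.4814 -1.3537]
jar [[0.7017, 0.2211, 0.0033]]
```

View pics/w12.png

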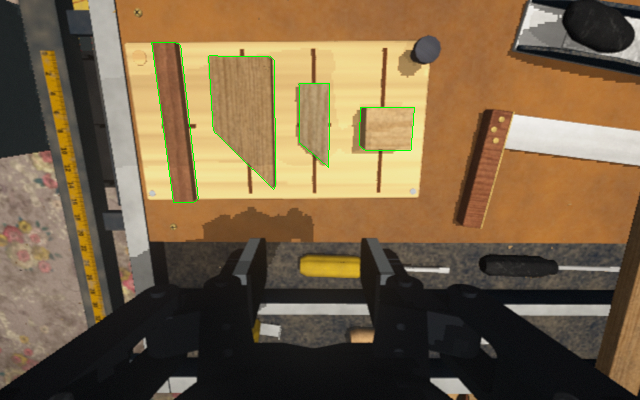

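All four lie flat and centred to within 1.5 mm: strip at (175,122), block at (243,120), wedge at (314,123) and cube at (388,129), next to the peg at (427,49). The jar has not moved and the arm is clear, so I'm handing in.

```bash
python3 -c "
from workcell import manip
print(manip.hand_in())"
```

```text
the job is handed in; nothing more can be done
None
```

All four offcuts are on the board in order of length, cube by the peg, then wedge, block and strip; the last camera fit put each within about 1.5 mm of its cross, the jar had not moved, and the job was handed in at about 31 s (hand-in returned no verdict).

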